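# Wind a mould press up to its set load

## Robot

A 7-joint arm with a two-finger parallel gripper is mounted at the origin on a cart in front of the work surface, level with it; the furniture and walls round the work are solid. World frame = base frame: x ahead of the robot, y to its left, z up, the work surface at z = 0. Lengths are in m, angles in rad, forces in N, time in s.
With the tool pointing down it reaches from about 0.4 to 0.875 m from the base axis. Payload 19.3 kg.
Tool frame: the origin (TCP) lies at the very end of the fingers, on their centre line; the grasp point (between the pads) lies 19 mm behind it; z points along the fingers, y is the line along which they close (so a half turn about z gives the same grasp; the last joint's range is limited). The gripper opens to 85 mm and grips with 20 to 120 N. Pads are 22 mm wide; open, the fingers measure 114 mm over their backs; the gripper's body (76 mm by 85 mm) begins 54 mm behind the grasp point. The pads swing forward as they close: fully open they stand 13 mm farther back than shut.
Start: joints at [1.226, 0.521, -0.036, 1.599, 0.021, 1.021, -0.113], TCP at [0.17, -0.602, 0.231] pointing down, gripper open.
Joint ranges: [-2.91, 2.91], [-0.3, 2.13], [-1.5, 1.42], [0.17, 2.43], [-1.26, 4.41], [0.16, 1.93], [-2.52, 2.52]. Speed limits (rad/s): [1.89, 1.89, 2.39, 2.39, 3.01, 3.01, 3.01].

## Interface

Orientations are given as [roll, pitch, yaw] about the fixed x, y, z axes, in that order (R = Rz(yaw) Ry(pitch) Rx(roll)).
In Python, from workcell import monitor, viewer, bot gives the robot as it stands.
- The arm moves only by the tool move_arm, never from a script. Its arguments are lists of equal length, an entry for each row: "gripper": the opening, from 0 (shut) to 1 (fully open); "linear": the shift along the tool's x, y, z in cm, a list of three; "twist": the turn about the tool's z in degrees. A call has 1 to 8 rows; each row shifts and turns the commanded pose from where the row before left it, along the tool's axes as they then stand; what a row does not reach is not made up. A row lasts 1/10 s, in which the tool goes at most 50 mm and 8.59 degrees, less where a joint would pass 70% of its speed; a pose out of reach is approached as far as the arm can. A call with a gripper value outside its range is refused whole. The fingers move at their own pace and stop on an object; "squeeze" is the grip in N (left out, the last holds). Time passes only in rows, so rows that do not move let the fingers close. It gives the time, the measured TCP pose, the force, the opening and the grip force at its end, in the units of the state.
- monitor.observe(): the state, without advancing time (a new reading comes with each control period).
- viewer.grab_frame(name): name is "side" or "top" or "wrist"; returns a dict with "img" (420x560x3 uint8, red, green, blue), "K" (3x3 intrinsics, pixels), "eye" and "rotation" of the camera in the world. Camera axes: x right, y up, looking along -z (the intrinsics and any distortion apply to the point x, -y, -z); pixel columns grow to the right and rows downward; lengths in m; the calibration is good to about 2 mm. A picture is of the moment at which its call begins. There is no depth.
- bot.job_done(): hands the job in; it is judged then, once.
The state is a dict: "clock": time; "qpos": joint angles; "qd": joint speeds; "joint_efforts": joint torques, N m; "position": TCP position; "tool_rot": TCP orientation; "force": force on the tool from outside, world axes, zero at the start; "moment": the same for the moment, N m; "grip_width": finger opening in m; "finger_force": force on a finger pad.
Only numpy, scipy, OpenCV 4.12 (cv2) and the standard library are available. Lean on these libraries where they do the work, as an engineer would, in place of code of your own. Each camera call takes 0.05 s, during which the arm holds its last target. There are 200 camera calls.

## Task

Slide the split mould back between the jaws of the small bench press until it lies square against the back stop, then wind the handwheel clockwise until the jaws hold it firmly: the gauge needle must rest between the two long marks on the dial. Do not overwind it past the second long mark, and leave the other things on the bench where they are.

Things in the scene. Friction and masses are not known exactly. Their poses are not given: they have to be found in the camera images.
- press: fixed grey bench press. Origin on the worktop under the handwheel axis; its x points away from the robot (within 0.1 rad), y left along the press, z up. Base plate x -75 to +42, y -312 to +60 mm; its top, z 14 mm, is the bed. Wheel column 44 mm radius. Right of it (-y) the moving jaw, the sprung jaw (both 56 mm wide in x about x = 0, top z 64 mm) and the gauge block (y -254 to -310 mm)
- split_mould: loose aluminium block, 60 mm (its x) by 64 mm (its y) by 55 mm high, 0.35 to 0.7 kg, parting line and dark round mouth on top. Origin: centre of its underside. Starts on the bed between the open jaws, 30 to 42 mm forward (press -x) of its seat, up to 0.08 rad askew. Seated, its back touches the stop: origin at press x = 0, axes parallel
- mould_seat (a point): middle of the mould's seat on the bed, jaws open: press x 0, y -175, z 14 mm (the jaws later push the mould along to about y -192). Behind it is the back stop, a bar: face at press x +30 mm, y -125 to -255 mm, top z 54 mm. The front is open
- handwheel (a joint): handwheel angle, rad, 0 to 13; grows clockwise seen from above, closing the moving jaw 4 mm per rad. Starts at 0.5 to 3.5; the jaws grip a seated mould at about 7.8, then the needle rises about 0.8 rad per rad of wheel. Stays where left. At 0 the crank grip is on the press -x side. Pushing the grip takes about 7 N running free, about 12 N at the set load
- wheel_axis (a point): point on the vertical axis of the handwheel at mid-height of its crank grip (194 mm above the worktop). Wheel rim 141 mm across, top of rim 157 mm and of its hub and nut 162 mm above the worktop.
- grip_mid (a point): middle of the upright crank grip on the handwheel: a black revolving cylinder 24 mm across and 70 mm tall (159 to 229 mm above the worktop), its axis 56 mm from the wheel axis
- needle (a joint): load gauge needle, rad: 0 without load (pointing left, press +y), grows clockwise by 0.025 rad per newton of clamping force, to 2.8 at its end. The two long marks stand at 1.4 and 2.2.
- gauge (a point): centre of the dial, 62 mm across, facing up on the gauge block at the right end of the press
- tweezers_2: pair of tweezers, 137 mm long, 8 mm high, lying on the front strip of the press base, before the wheel column; a bystander. Origin at its underside
- timer: digital bench timer 60x70x20 mm, left of the press; a bystander. Origin at its underside
- boric_jar: screw-capped jar, 62 mm across, 92 mm high, left of the press; a bystander. Origin at its underside
- wax_jar: screw-capped jar, 52 mm across, 78 mm high, right of the press; a bystander. Origin at its underside
- amber_vial: amber vial, 30 mm across, 64 mm high, right of the press; a bystander. Origin at its underside
- steel_ring: metal ring, 51 mm across, 13 mm high, lying right of the press; a bystander. Origin at its underside
There are look-alikes about, which are no part of the job. What is shaped like the split_mould but purple is not meant.

How it is judged:
By the outcome, as a careful person would: the job done as asked, in the order asked, and still so for the second after the job is handed in, with the robot touching nothing.
It also fails if it takes over 69 s, if anything falls off the work surface, if the arm or the gripper's body presses on something with over 40 N, if the wrist force passes 120 N, or if a joint passes its speed limit or range.

## Working session

There is one attempt and no reset: what is moved stays moved. The work goes in short steps, Python scripts to look and compute and a tool call to move; the robot and the scene stay as the last step left them, time stands still between calls to the robot, and variables do not carry over. Pictures are saved under pics/ and viewed, at most 10 in all, crops included, and the job is handed in when it is done.

Besides the shell and the picture viewer there is one more tool, called after "Emit:" as name(argument=value, ...) on one line, values as JSON. move_arm: Moves the arm, as the interface text tells. Its arguments: {"type":"object","properties":{"gripper":{"type":"array"},"linear":{"type":"array"},"twist":{"type":"array"},"squeeze":{"type":"number"}},"required":["gripper","linear","twist"]}

```bash
ls; mkdir -p pics; cat > h.py <<'E'
import numpy as np, cv2
from workcell import monitor, viewer, bot
def grab(n,f=None):
    d=viewer.grab_frame(n)
    if f: cv2.imwrite('pics/'+f,d['img'][:,:,::-1])
    return d
def ray(d,u,v):
    K=np.array(d['K']); p=np.linalg.inv(K)@[u,v,1]
    r=np.array(d['rotation'])@[p[0],-p[1],-p[2]]
    return np.array(d['eye']),r/np.linalg.norm(r)
def onz(d,u,v,z):
    e,r=ray(d,u,v); return e+r*(z-e[2])/r[2]
def proj(d,P):
    c=np.array(d['rotation']).T@(np.array(P)-d['eye']); q=np.array(d['K'])@[c[0],-c[1],-c[2]]; return q[:2]/q[2]
def tri(d1,p1,d2,p2):
    e1,r1=ray(d1,*p1);e2,r2=ray(d2,*p2)
    s=np.linalg.lstsq(np.c_[r1,-r2],e2-e1,rcond=None)[0]
    a=e1+s[0]*r1;b=e2+s[1]*r2; return (a+b)/2,np.linalg.norm(a-b)
E
python3 - <<'E'
from h import *
import pickle
D={n:grab(n,n+'0.png') for n in('top','side','wrist')}
pickle.dump(D,open('d0.pkl','wb'))
for n in D: print(n,D[n]['eye'],D[n]['K'],[k for k in D[n]])
s=monitor.observe();print(s)
cv2.imwrite('pics/ts0.png',np.vstack([D['top']['img']])[:,:,::-1])
E
```

```text
pics
top [ 0.27238296 -0.15841614  1.22138352] [[392.01540099   0.         280.28284457]
 [  0.         392.01540099 213.17005967]
 [  0.           0.           1.        ]] ['img', 'K', 'eye', 'rotation']
side [ 0.41279627 -1.24276767  0.92463195] [[414.21531318   0.         275.62131016]
 [  0.         414.21531318 206.82408923]
 [  0.           0.           1.        ]] ['img', 'K', 'eye', 'rotation']
wrist [ 0.25083975 -0.57730448  0.37312833] [[347.75374027   0.         283.0029383 ]
 [  0.         347.75374027 204.53682555]
 [  0.           0.           1.        ]] ['img', 'K', 'eye', 'rotation']
{'clock': 0.15, 'qpos': array([ 1.22583882,  0.52186265, -0.03629895,  1.59988252,  0.02122145,
        1.02111074, -0.11277978]), 'qd': array([ 0.00037212, -0.0032318 ,  0.00101488, -0.00313926,  0.00024948,
       -0.00033779, -0.00035437]), 'joint_efforts': array([ 2.03725474e-03, -9.27387285e+01,  1.98076196e+00, -3.70055866e+01,
        1.79982529e-02,  6.31748539e-03, -1.07952985e-04]), 'position': array([ 0.16944892, -0.60132014,  0.23086532]), 'tool_rot': array([-3.14071942e+00,  9.21545872e-05,  2.74752067e-01]), 'force': array([ 0.32455812,  0.47053784, -0.05276668]), 'moment': array([0.0127389 , 0.0090042 , 0.03151076]), 'finger_force': 0.0, 'grip_width': 0.0853843489020306}
```

View pics/top0.png

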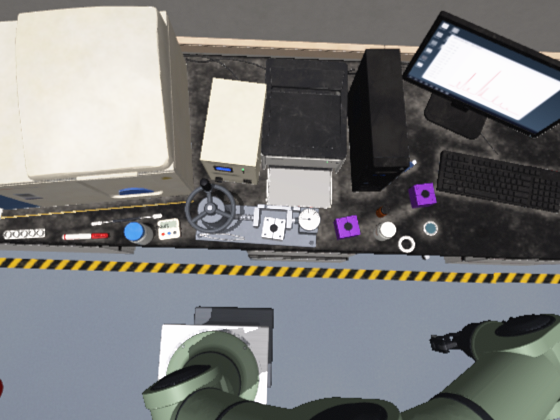

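View pics/side0.png

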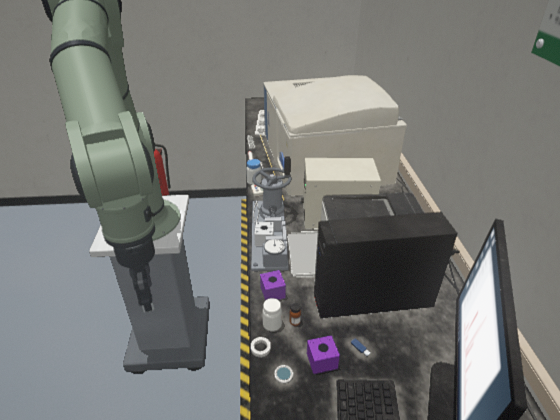

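The top view shows the press running from the wheel (211,207) to the gauge (309,217). The aluminium mould is at about (273,229) and the grip at (206,185), on the far side. In the side view the wheel is at (272,180), the mould at (264,231) and the gauge at (274,247). I'll enlarge both.

```bash
python3 - <<'E'
from h import *
import pickle
D=pickle.load(open('d0.pkl','rb'))
t=cv2.resize(D['top']['img'][170:260,180:330],None,fx=5,fy=5,interpolation=cv2.INTER_CUBIC)
s=cv2.resize(D['side']['img'][145:275,240:310],None,fx=4.5,fy=4.5,interpolation=cv2.INTER_CUBIC)
cv2.imwrite('pics/tc.png',t[:,:,::-1]);cv2.imwrite('pics/sc.png',s[:,:,::-1])
E
```

```text
(no output)
```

View pics/tc.png

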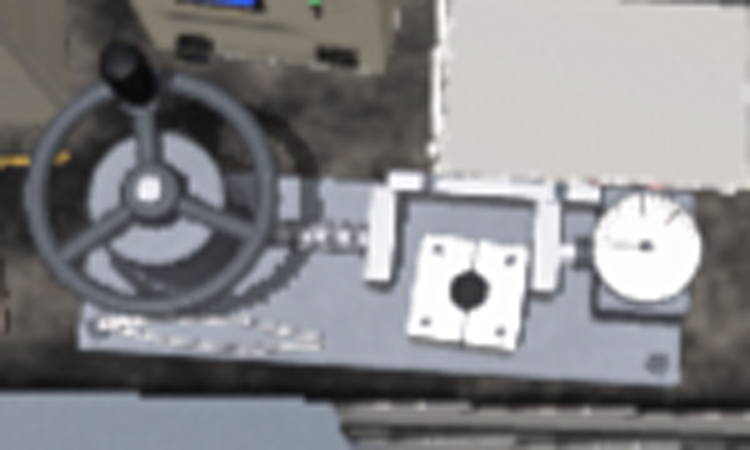

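View pics/sc.png

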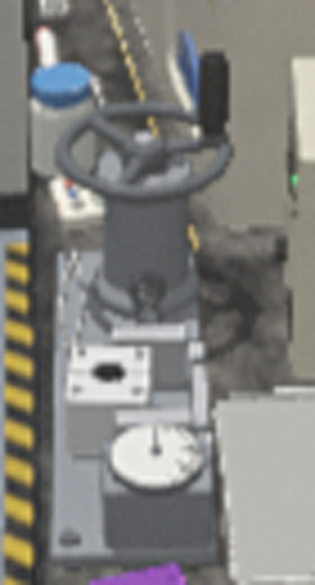

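Top crop: hub at (148,188), grip top at (122,58), mould mouth at (468,290) with corners (428,235), (530,245), (518,352), (407,338), gauge centre at (648,246), base front edge from (80,347) to (680,385). Side crop: hub at (147,150), grip top at (215,55), mouth at (108,371), gauge centre at (155,450).

```bash
python3 - <<'E'
from h import *
import pickle
D=pickle.load(open('d0.pkl','rb'));T,S=D['top'],D['side']
t=lambda u,v:((u+.5)/5-.5+180,(v+.5)/5-.5+170)
s=lambda u,v:((u+.5)/4.5-.5+240,(v+.5)/4.5-.5+145)
for n,a,b in[('hub',t(148,188),s(147,150)),('grip top',t(122,56),s(215,55)),('mouth',t(468,290),s(108,371)),('gauge',t(648,246),s(155,450))]:
    P,e=tri(T,a,S,b);print(n,P.round(4),'gap',round(e,4))
hub=onz(T,*t(148,188),.162);print('hub on z',hub)
print('grip top on z',onz(T,*t(122,56),.229), onz(S,*s(215,55),.229))
m=onz(T,*t(468,290),.069);print('mouth on z',m, onz(S,*s(108,371),.069))
C=np.array([onz(T,*t(*p),.069) for p in[(428,235),(530,245),(518,352),(407,338)]]);print(C.round(4),C.mean(0))
print('mould yaw',[np.arctan2(*( (a-b)[:2]*[-1,-1] if 0 else [-(a-b)[0]*-1,(a-b)[1]])) for a,b in[(C[0],C[1]),(C[3],C[2])]],[np.arctan2(-(a-b)[1]*-1,(a-b)[0]) for a,b in[(C[0],C[3]),(C[1],C[2])]])
F=[onz(T,*t(*p),.014) for p in[(80,347),(680,385)]];d=F[0]-F[1];print('front edge',F,np.linalg.norm(d))
g=onz(T,*t(648,246),.075);print('gauge',g)
yaw=np.arctan2(-d[0],d[1]);print('press yaw',yaw)
B=[onz(T,*t(*p),.054) for p in[(420,190),(530,192)]];print('stop',B)
E
```

```text
Traceback (most recent call last):
  File "h.py", line 17, in tri
    s=np.linalg.lstsq(np.c_[r1,-r2],e2-e1,rcond=None)[0]
      ~~~~~~~~~~~~~~~^^^^^^^^^^^^^^^^^^^^^^^^^^^^^^^^
numpy.linalg.LinAlgError: Incompatible dimensions
```

```bash
python3 - <<'E'
from h import *
import pickle
D=pickle.load(open('d0.pkl','rb'))
for n in D: print(n,type(D[n]['rotation']),np.array(D[n]['rotation']),D[n]['eye'].shape)
E
```

```text
top <class 'numpy.ndarray'> [ 0.17992936 -0.02721964 -1.54221015] (3,)
side <class 'numpy.ndarray'> [ 0.94995723  0.00573454 -0.06744264] (3,)
wrist <class 'numpy.ndarray'> [-3.34835653e-01  9.99057684e-04 -1.29522494e+00] (3,)
```

`rotation` is a roll/pitch/yaw triple rather than a matrix, so I'll convert it in the helper.

```bash
python3 - <<'E'
s=open('h.py').read()
s=s.replace("    if f:","    d['rotation']=Rot.from_euler('xyz',d['rotation']).as_matrix()\n    if f:",1).replace("import numpy as np, cv2","import numpy as np, cv2\nfrom scipy.spatial.transform import Rotation as Rot")
open('h.py','w').write(s)
E
python3 - <<'E'
from h import *
import pickle
D=pickle.load(open('d0.pkl','rb'))
for d in D.values(): d['rotation']=Rot.from_euler('xyz',d['rotation']).as_matrix()
pickle.dump(D,open('d0.pkl','wb'))
T,S=D['top'],D['side']
t=lambda u,v:((u+.5)/5-.5+180,(v+.5)/5-.5+170)
s=lambda u,v:((u+.5)/4.5-.5+240,(v+.5)/4.5-.5+145)
for n,a,b in[('hub',t(148,188),s(147,150)),('grip top',t(122,56),s(215,55)),('mouth',t(468,290),s(108,371)),('gauge',t(648,246),s(155,450))]:
    P,e=tri(T,a,S,b);print(n,P.round(4),'gap',round(e,4))
print('hub on z',onz(T,*t(148,188),.162),onz(S,*s(147,150),.162))
print('grip top on z',onz(T,*t(122,56),.229), onz(S,*s(215,55),.229))
print('mouth on z',onz(T,*t(468,290),.069), onz(S,*s(108,371),.069))
C=np.array([onz(T,*t(*p),.069) for p in[(428,235),(530,245),(518,352),(407,338)]]);print(C.round(4),C.mean(0))
ya=lambda a,b:np.arctan2(-(a-b)[0],(a-b)[1])
print('mould yaw',ya(C[0],C[1]),ya(C[3],C[2]),[np.arctan2((a-b)[1],(a-b)[0]) for a,b in[(C[0],C[3]),(C[1],C[2])]])
F=[onz(T,*t(*p),.014) for p in[(80,347),(680,385)]];print('front edge',F,'press yaw',ya(*F),np.linalg.norm(F[0]-F[1]))
print('gauge',onz(T,*t(648,246),.075))
print('stop',[onz(T,*t(*p),.054) for p in[(420,190),(530,192)]])
E
```

```text
hub [0.4799 0.0158 0.1495] gap 0.003
grip top [0.5337 0.0204 0.2298] gap 0.0027
mouth [ 0.4396 -0.1639  0.0709] gap 0.0025
gauge [ 0.4676 -0.2692  0.0831] gap 0.0026
hub on z [0.47599058 0.01358354 0.162     ] [ 0.48033763 -0.00391666  0.162     ]
grip top on z [0.53248526 0.02040666 0.229     ] [0.53521636 0.02258458 0.229     ]
mouth on z [ 0.43867372 -0.16401364  0.069     ] [ 0.44091464 -0.1611077   0.069     ]
[[ 0.471  -0.1391  0.069 ]
 [ 0.467  -0.2001  0.069 ]
 [ 0.4027 -0.1947  0.069 ]
 [ 0.4089 -0.1289  0.069 ]] [ 0.43738566 -0.1657175   0.069     ]
mould yaw -0.06591682301556338 -0.09430953627147698 [np.float64(-0.16275874430179182), np.float64(-0.08400588747614637)]
front edge [array([0.40346105, 0.07316506, 0.014     ]), array([ 0.39159744, -0.29715766,  0.014     ])] press yaw -0.032024925677516455 0.37051270649521006
gauge [ 0.46767463 -0.2700573   0.075     ]
stop [array([ 0.50108895, -0.13304876,  0.054     ]), array([ 0.50211686, -0.19980085,  0.054     ])]
```

The press origin is about (0.477, 0.012) with yaw −0.032. The mould centre is at (0.438, −0.165), about 33 mm short of its seat, with its top at z 0.070. The grip is at (0.533, 0.020), so the wheel stands at about 2.96 rad. I'll move in front of the mould with the fingers part-closed, to push it.

Emit:
move_arm(gripper=[0.25,0.25,0.25,0.25,0.25,0.25,0.25,0.25], linear=[[0,0,0],[0,0,0],[0,0,0],[1.74,-4.03,0],[1.74,-4.03,0],[1.74,-4.03,0],[1.74,-4.03,0],[1.74,-4.03,0]], twist=[5.9,5.9,5.9,0,0,0,0,0])

```text
clock: 0.95
position: [0.2638, -0.4014, 0.2312]
tool_rot: [-3.142, 0.0, -0.034]
force: [1.3, 0.4, 0.2]
grip_width: 0.0209
finger_force: 0.0
```

Emit:
move_arm(gripper=[0.25,0.25,0.25,0.25,0.25,0.25,0.25,0.25], linear=[[1.74,-4.03,0],[1.74,-4.03,0],[1.74,-4.03,0],[1.74,-4.03,0],[1.74,-4.03,0],[1.74,-4.03,0],[0,0,0],[0,0,0]], twist=[0,0,0,0,0,0,0,0])

```text
clock: 1.75
position: [0.3762, -0.1645, 0.2313]
tool_rot: [3.142, 0.0, -0.032]
force: [0.3, -0.5, -0.7]
grip_width: 0.0212
finger_force: 0.0
```

```bash
python3 - <<'E'
from h import *
import pickle
d=grab('wrist','w1.png'); pickle.dump(d,open('w1.pkl','wb')); print(d['eye'],proj(d,[.4386,-.164,.069]),proj(d,[.471,-.1632,.069]))
E
```

```text
[ 0.46064569 -0.16606501  0.37359937] [281.3743461  111.10552577] [279.09581149  70.22853202]
```

View pics/w1.png

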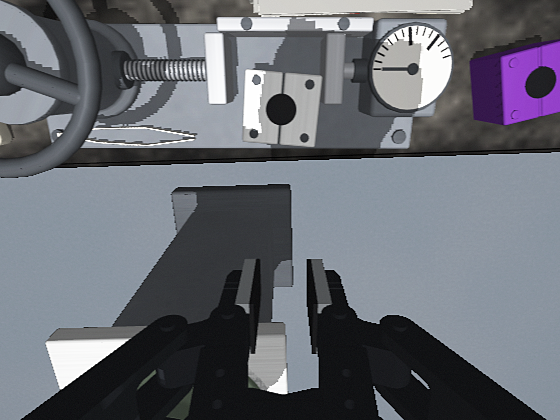

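The wrist view confirms it. The mouth is at (282,110), against a prediction of (281,111). The mould's front edge is near row 143, between jaws at columns 228 and 327, and the tweezers are at (60–195,135). I'll descend and push.

Emit:
move_arm(gripper=[0.25,0.25,0.25,0.25,0.25,0.25], linear=[[0,0,5],[0,0,5],[0,0,5],[0,0,3],[0,0,2],[0,0,0]], twist=[0,0,0,0,0,0])

```text
clock: 2.4
position: [0.3743, -0.1656, 0.0293]
tool_rot: [-3.141, 0.004, -0.036]
force: [0.2, -0.1, 0.3]
grip_width: 0.0211
finger_force: 0.0
```

Emit:
move_arm(gripper=[0.25,0.25,0.25,0.25,0.25,0.25,0.25,0.25], linear=[[0.5,0,0],[0.5,0,0],[0.5,0,0],[0.5,0,0],[0.5,0,0],[0.5,0,0],[0.5,0,0],[0.5,0,0]], twist=[0,0,0,0,0,0,0,0])

```text
clock: 3.2
position: [0.4154, -0.1664, 0.0314]
tool_rot: [-3.142, 0.002, -0.034]
force: [-6.7, -0.0, 5.7]
grip_width: 0.0212
finger_force: 3.2
```

Emit:
move_arm(gripper=[0.25,0.25,0.25,0.25,0.25], linear=[[0.4,0,0],[0.3,0,0],[0.3,0,0],[0.2,0,0],[0,0,0]], twist=[0,0,0,0,0])

```text
clock: 3.7
position: [0.4278, -0.1668, 0.0313]
tool_rot: [-3.142, 0.001, -0.034]
force: [-2.6, -0.0, 1.8]
grip_width: 0.0213
finger_force: 1.6
```

Emit:
move_arm(gripper=[0.25,0.25,0.25], linear=[[0.15,0,0],[0.15,0,0],[0,0,0]], twist=[0,0,0])

```text
clock: 4.0
position: [0.4308, -0.1669, 0.0313]
tool_rot: [-3.142, 0.001, -0.034]
force: [-3.9, 0.6, 2.6]
grip_width: 0.0213
finger_force: 2.0
```

Emit:
move_arm(gripper=[0.25,0.25,0.25], linear=[[0.2,0,0],[0.15,0,0],[0,0,0]], twist=[0,0,0])

```text
clock: 4.3
position: [0.4314, -0.1669, 0.031]
tool_rot: [-3.141, 0.006, -0.035]
force: [-19.0, 2.0, 12.4]
grip_width: 0.0213
finger_force: 9.6
```

The push came up against the stop at 19 N. I'll back off, rise and check.

Emit:
move_arm(gripper=[0.25,0.25,0.25,0.25,0.25,0.25,0.25], linear=[[-1,0,0],[-3,0,0],[-1.6,0,-3],[0,0,-5],[0,0,-5],[0,0,-5],[0,0,-2]], twist=[0,0,0,0,0,0,0])

```text
clock: 5.0
position: [0.3799, -0.1656, 0.2356]
tool_rot: [3.14, -0.007, -0.034]
force: [-0.1, -0.9, -0.9]
grip_width: 0.021
finger_force: 0.0
```

```bash
python3 - <<'E'
from h import *
import pickle
d=grab('wrist','w2.png'); pickle.dump(d,open('w2.pkl','wb')); print(d['eye'],proj(d,[.471,-.1632,.069]))
cv2.imwrite('pics/w2c.png',cv2.resize(d['img'][0:180,100:500],None,fx=2,fy=2,interpolation=cv2.INTER_CUBIC)[:,:,::-1])
E
```

```text
[ 0.46341964 -0.1670447   0.37854044] [277.36626792  76.68914179]
```

View pics/w2c.png

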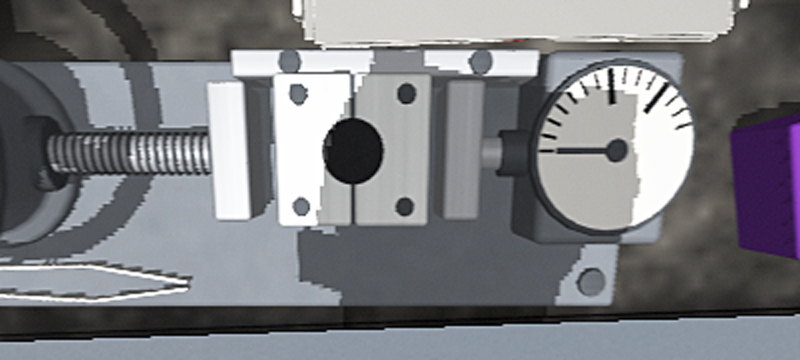

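The mould sits square on the stop. Its mouth at full-frame (276,75) matches the seat projection (277,77). The needle reads 0, pointing left. Before I go to the grip, I'll check the beige box behind the wheel and work out the move.

```bash
cat >> h.py <<'E'
def rows(dx,dy,yaw=-.033):
    "world shift (m) -> tool x,y in cm"
    return 100*(dx*np.cos(yaw)+dy*np.sin(yaw)),100*(dx*np.sin(yaw)-dy*np.cos(yaw))
E
python3 - <<'E'
from h import *
import pickle
D=pickle.load(open('d0.pkl','rb'));T,S=D['top'],D['side']
t=cv2.resize(T['img'][70:200,190:275],None,fx=4,fy=4,interpolation=cv2.INTER_CUBIC)
s=cv2.resize(S['img'][140:240,260:390],None,fx=3.4,fy=3.4,interpolation=cv2.INTER_CUBIC)
o=np.zeros((520,790,3),np.uint8);o[:520,:340]=t;o[:340,345:345+442]=s
cv2.imwrite('pics/box.png',o[:,:,::-1])
p=monitor.observe()['position'];print(p,rows(.5325-p[0],.0205-p[1]))
E
```

```text
[ 0.38048928 -0.16581784  0.23666852] (np.float64(14.578058060498906), np.float64(-19.123184506001518))
```

View pics/box.png

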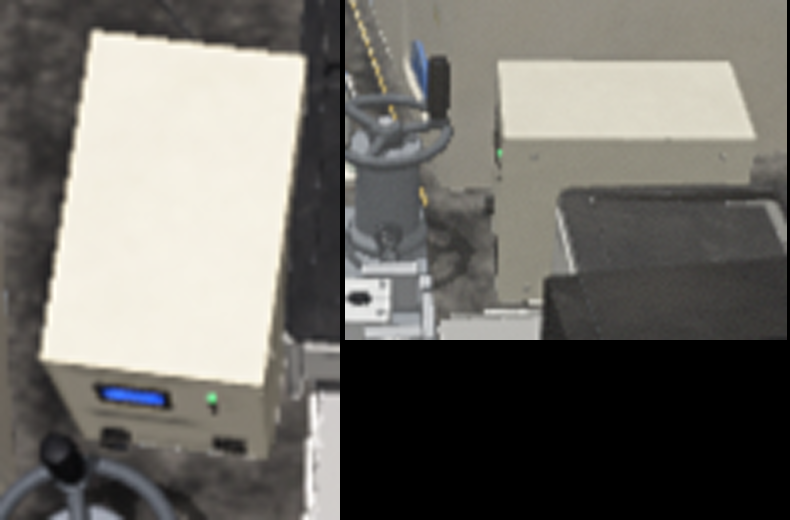

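The beige box's front top corners are at (265,387) and (40,358) in the top crop, and at (503,138) and (498,62) in the side crop.

```bash
python3 - <<'E'
from h import *
import pickle
D=pickle.load(open('d0.pkl','rb'));T,S=D['top'],D['side']
for a,b in [((256.1,166.6),(306.3,180.4)),((199.9,159.4),(305,158))]: print(tri(T,a,S,b))
E
```

```text
(array([ 0.58259409, -0.11240472,  0.21364973]), np.float64(0.00404104482187719))
(array([0.59736448, 0.03818394, 0.21243565]), np.float64(0.004003255089725231))
```

The box front is at x ≈ 0.59 and its top at z 0.213, so it's clear of the gripper. I'll move above the grip.

Emit:
move_arm(gripper=[0.25,0.7,0.7,0.7,0.7,0.7,0.7,0.7], linear=[[0,0,-4],[2.43,-3.19,0],[2.43,-3.19,0],[2.43,-3.19,0],[2.43,-3.19,0],[2.43,-3.19,0],[2.43,-3.19,0],[0,0,0]], twist=[0,0,0,0,0,0,0,0])

```text
clock: 5.85
position: [0.5329, 0.0259, 0.2707]
tool_rot: [-3.139, -0.001, -0.029]
force: [-1.1, -0.3, 0.0]
grip_width: 0.0598
finger_force: 0.0
```

```bash
python3 - <<'E'
from h import *
import pickle
p=monitor.observe()['position'];print(p,rows(.533-p[0],.0205-p[1]))
d=grab('wrist','w3.png');print(d['eye'],proj(d,[.533,.0205,.229]),proj(d,p))
E
```

```text
[0.53289295 0.02591228 0.27065754] (np.float64(0.028556725578689147), np.float64(0.5405800183755105))
[0.61717348 0.02419787 0.41307268] [294.26919188 237.5263323 ] [285.18058983 275.29135107]
```

View pics/w3.png

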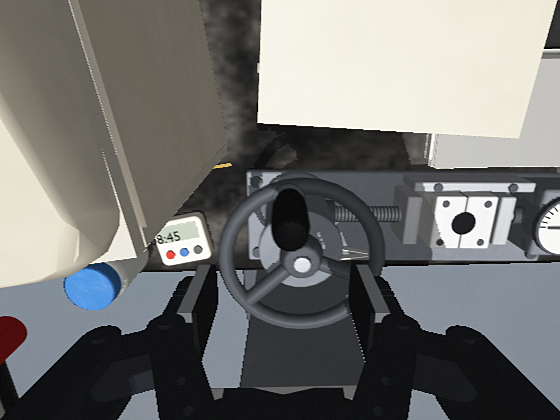

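The grip's top is at (291,235), about 2 mm left of the prediction, so I'll aim for y = 0.022. The hub is at (302,265). Now I'll descend and grasp.

Emit:
move_arm(gripper=[0.7,0.7,0.7,0.7,0,0,0,0], linear=[[0,0.4,3],[0,0,3],[0,0,2.3],[0,0,0],[0,0,0],[0,0,0],[0,0,0],[0,0,0]], twist=[0,0,0,0,0,0,0,0], squeeze=50)

```text
clock: 6.7
position: [0.5318, 0.0178, 0.1903]
tool_rot: [-3.141, -0.004, -0.034]
force: [1.2, 3.4, 7.3]
grip_width: 0.023
finger_force: 48.6
```

```bash
cat >> h.py <<'E'
def plan(C,a,steps,st,r=.056,p0=None):
    "rows along the crank circle, clockwise; first row also makes up the offset from p0"
    q=p0
    for i in range(1,steps+1):
        b=a-st*i; n=np.array(C)+r*np.array([np.cos(b),np.sin(b)])
        if q is None: q=np.array(C)+r*np.array([np.cos(a),np.sin(a)])
        x,y=rows(*(n-q)); print('[%.2f, %.2f, 0]'%(x,y),end=', '); q=n
    print('-> a=%.2f'%b,n)
E
python3 -c "
from h import *
s=monitor.observe();print(s['position'],s['force'])
plan((.4766,.0122),.1,8,.12)"
```

```text
[0.53176918 0.01778787 0.19025444] [1.2342148  3.42374638 7.27054145]
[0.05, 0.67, 0], [-0.03, 0.67, 0], [-0.11, 0.66, 0], [-0.19, 0.64, 0], [-0.27, 0.62, 0], [-0.34, 0.58, 0], [-0.40, 0.54, 0], [-0.47, 0.48, 0], -> a=-0.86 [ 0.5131365  -0.03023918]
```

Emit:
move_arm(gripper=[0,0,0,0,0,0,0,0], linear=[[0.05,0.67,0],[-0.03,0.67,0],[-0.11,0.66,0],[-0.19,0.64,0],[-0.27,0.62,0],[-0.34,0.58,0],[-0.4,0.54,0],[-0.47,0.48,0]], twist=[0,0,0,0,0,0,0,0])

```text
clock: 7.5
position: [0.5126, -0.0295, 0.1902]
tool_rot: [-3.14, -0.004, -0.033]
force: [0.8, 10.2, 5.8]
grip_width: 0.0227
finger_force: 49.3
```

```bash
python3 -c "
from h import *
s=monitor.observe();p=s['position'];print(p,s['force'],s['grip_width'])
C=np.array((.4766,.0122));d=p[:2]-C;print(np.hypot(*d),np.arctan2(d[1],d[0]))
plan(C,-.86,8,.14)"
```

```text
[ 0.5125926  -0.02946817  0.19024466] [ 0.77088081 10.20128425  5.75063307] 0.022672016489033286
0.055060907179841904 -0.8583501258661334
[-0.61, 0.49, 0], [-0.67, 0.40, 0], [-0.72, 0.30, 0], [-0.76, 0.20, 0], [-0.78, 0.09, 0], [-0.78, -0.02, 0], [-0.77, -0.13, 0], [-0.75, -0.24, 0], -> a=-1.98 [ 0.45431878 -0.03917653]
```

It tracks well. I'll carry on round the circle.

Emit:
move_arm(gripper=[0,0,0,0,0,0,0,0], linear=[[-0.61,0.49,0],[-0.67,0.4,0],[-0.72,0.3,0],[-0.76,0.2,0],[-0.78,0.09,0],[-0.78,-0.02,0],[-0.77,-0.13,0],[-0.75,-0.24,0]], twist=[0,0,0,0,0,0,0,0])

```text
clock: 8.3
position: [0.4549, -0.039, 0.1903]
tool_rot: [-3.141, -0.006, -0.034]
force: [9.0, 5.9, 0.6]
grip_width: 0.0231
finger_force: 49.1
```

```bash
python3 -c "
from h import *
s=monitor.observe();p=s['position'];print(p,s['force'],s['grip_width'])
C=np.array((.4766,.0122));d=p[:2]-C;print(np.hypot(*d),np.arctan2(d[1],d[0]))
plan(C,-1.98,8,.14)"
```

```text
[ 0.45488947 -0.03895125  0.19028515] [8.96399412 5.92760679 0.55227151] 0.02305450164775159
0.05556795430420443 -1.9721906985617532
[-0.71, -0.34, 0], [-0.65, -0.43, 0], [-0.59, -0.52, 0], [-0.51, -0.60, 0], [-0.42, -0.66, 0], [-0.32, -0.71, 0], [-0.22, -0.75, 0], [-0.11, -0.78, 0], -> a=-3.10 [0.42064843 0.00987148]
```

Emit:
move_arm(gripper=[0,0,0,0,0,0,0,0], linear=[[-0.71,-0.34,0],[-0.65,-0.43,0],[-0.59,-0.52,0],[-0.51,-0.6,0],[-0.42,-0.66,0],[-0.32,-0.71,0],[-0.22,-0.75,0],[-0.11,-0.78,0]], twist=[0,0,0,0,0,0,0,0])

```text
clock: 9.1
position: [0.4201, 0.0087, 0.1901]
tool_rot: [3.141, -0.004, -0.035]
force: [-0.5, -7.3, 14.7]
grip_width: 0.0228
finger_force: 50.2
```

```bash
python3 -c "
from h import *
s=monitor.observe();p=s['position'];print(p,s['force'],s['grip_width'],s['qpos'])
C=np.array((.4766,.0122));d=p[:2]-C;print(np.hypot(*d),np.arctan2(d[1],d[0]))
plan(C,-3.1,8,.14)"
```

```text
[0.4201273  0.00869838 0.19014313] [-0.51494233 -7.34132485 14.7410905 ] 0.022832949137394584 [ 0.13897137  0.27376353 -0.35738281  2.14243056  0.14306492  0.74356171
 -1.91760492]
0.05658115893909394 -3.0796663358928607
[-0.00, -0.78, 0], [0.11, -0.78, 0], [0.21, -0.75, 0], [0.32, -0.72, 0], [0.41, -0.67, 0], [0.50, -0.60, 0], [0.58, -0.53, 0], [0.65, -0.44, 0], -> a=-4.22 [0.45012698 0.06154754]
```

Emit:
move_arm(gripper=[0,0,0,0,0,0,0,0], linear=[[0,-0.78,0],[0.11,-0.78,0],[0.21,-0.75,0],[0.32,-0.72,0],[0.41,-0.67,0],[0.5,-0.6,0],[0.58,-0.53,0],[0.65,-0.44,0]], twist=[0,0,0,0,0,0,0,0])

```text
clock: 9.9
position: [0.4487, 0.0619, 0.1901]
tool_rot: [-3.141, -0.001, -0.034]
force: [-10.2, 2.1, 19.3]
grip_width: 0.023
finger_force: 51.1
```

```bash
python3 -c "
from h import *
s=monitor.observe();p=s['position'];print(p,s['force'],s['grip_width'],s['qpos'])
C=np.array((.4766,.0122));d=p[:2]-C;print(np.hypot(*d),np.arctan2(d[1],d[0]))
plan(C,-4.22,8,.14)"
```

```text
[0.4487138  0.06185736 0.19012025] [-10.15889431   2.11891655  19.34725714] 0.02304944377211231 [ 0.03483966  0.32622146 -0.37003296  2.06522749  0.16642824  0.77639922
 -2.04104063]
0.056951679876352794 2.0824808159051202
[0.70, -0.34, 0], [0.74, -0.24, 0], [0.77, -0.14, 0], [0.78, -0.03, 0], [0.78, 0.08, 0], [0.76, 0.19, 0], [0.73, 0.29, 0], [0.68, 0.39, 0], -> a=-5.34 [0.50948391 0.05752823]
```

Emit:
move_arm(gripper=[0,0,0,0,0,0,0,0], linear=[[0.7,-0.34,-0.1],[0.74,-0.24,-0.1],[0.77,-0.14,0],[0.78,-0.03,0],[0.78,0.08,0],[0.76,0.19,0],[0.73,0.29,0],[0.68,0.39,0]], twist=[0,0,0,0,0,0,0,0])

```text
clock: 10.7
position: [0.5074, 0.0591, 0.1905]
tool_rot: [-3.139, 0.001, -0.032]
force: [-2.1, 13.2, -17.4]
grip_width: 0.0226
finger_force: 50.3
```

```bash
python3 -c "
from h import *
s=monitor.observe();p=s['position'];print(p,s['force'],s['grip_width'],s['qpos'])
C=np.array((.4766,.0122));d=p[:2]-C;print(np.hypot(*d),np.arctan2(d[1],d[0])-2*np.pi)
plan(C,-5.34,8,.12)"
```

```text
[0.50742439 0.05913424 0.19054991] [ -2.08537848  13.24218787 -17.44829911] 0.02261368439259051 [ 0.04116956  0.41165811 -0.35195517  1.92578644  0.18365851  0.83525034
 -2.01046862]
0.056151276485130575 -5.293499710620324
[0.53, 0.41, 0], [0.48, 0.47, 0], [0.42, 0.52, 0], [0.35, 0.57, 0], [0.28, 0.61, 0], [0.21, 0.64, 0], [0.13, 0.66, 0], [0.05, 0.67, 0], -> a=-6.30 [0.53259208 0.01125842]
```

Emit:
move_arm(gripper=[0,0,0,0,0,0,0,0], linear=[[0.53,0.41,0.1],[0.48,0.47,0],[0.42,0.52,0],[0.35,0.57,0],[0.28,0.61,0],[0.21,0.64,0],[0.13,0.66,0],[0,0,0]], twist=[0,0,0,0,0,0,0,0])

```text
clock: 11.5
position: [0.5316, 0.0178, 0.1905]
tool_rot: [-3.14, -0.003, -0.034]
force: [6.1, 1.7, -8.7]
grip_width: 0.0228
finger_force: 51.0
```

```bash
python3 -c "
from h import *
s=monitor.observe();p=s['position'];print(p,s['force'],s['grip_width'])
C=np.array((.4766,.0122));d=p[:2]-C;print(np.hypot(*d),np.arctan2(d[1],d[0]))
T=grab('top');S=grab('side');W=grab('wrist')
def crop(d,P,f,n):
    u,v=proj(d,P).round().astype(int);i=cv2.copyMakeBorder(d['img'],60,60,60,60,cv2.BORDER_CONSTANT)[v+60-n:v+60+n,u+60-n:u+60+n];print(u,v);return cv2.resize(i,(260,260),interpolation=cv2.INTER_CUBIC)
G=[.4676,-.2692,.083]
cv2.imwrite('pics/g1.png',np.hstack([crop(T,G,1,16),crop(S,G,1,20),crop(W,G,1,50)])[:,:,::-1])"
```

```text
[0.531612   0.01777228 0.19046363] [ 6.07809069  1.69601327 -8.66006519] 0.02278358669913398
0.05529348948000381 0.10094787375658913
309 218
274 245
642 266
```

View pics/g1.png

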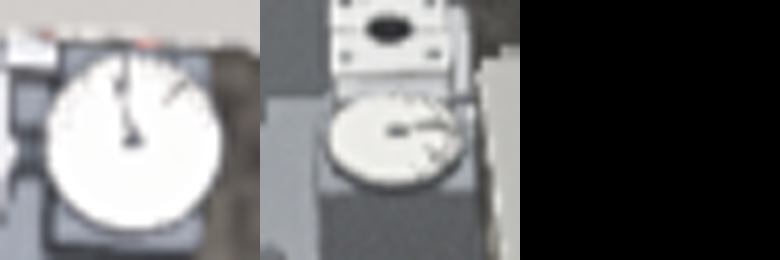

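In the top crop the needle runs from pivot (132,140) to about (120,85), which reads about 1.28 rad. The first long mark, at (124,60), reads about 1.41. I need about 0.5 more on the needle, so about 0.62 rad of wheel.

```bash
python3 -c "
from h import *
plan((.4766,.0122),.10,6,.103)"
```

```text
[0.05, 0.57, 0], [-0.01, 0.58, 0], [-0.07, 0.57, 0], [-0.13, 0.56, 0], [-0.19, 0.55, 0], [-0.24, 0.52, 0], -> a=-0.52 [ 0.52525343 -0.01552804]
```

Emit:
move_arm(gripper=[0,0,0,0,0,0,0,0], linear=[[0.05,0.57,0],[-0.01,0.58,0],[-0.07,0.57,0],[-0.13,0.56,0],[-0.19,0.55,0],[-0.24,0.52,0],[0,0,0],[0,0,0]], twist=[0,0,0,0,0,0,0,0])

```text
clock: 12.45
position: [0.5241, -0.0154, 0.1904]
tool_rot: [-3.141, -0.002, -0.034]
force: [3.0, 4.5, -2.8]
grip_width: 0.0227
finger_force: 51.5
```

```bash
python3 -c "
from h import *
s=monitor.observe();p=s['position'];print(p,s['force'])
C=np.array((.4766,.0122));d=p[:2]-C;print(np.hypot(*d),np.arctan2(d[1],d[0]))
T=grab('top')
g=T['img'][200:236,291:327].astype(int).min(2)
c=np.array(((132.5)/260*32-.5+309-16,(140.5)/260*32-.5+218-16));print(c)
# darkness along rays from the pivot, in needle angle (0 = press +y)
f=T['img'].astype(np.float32).min(2)
for r in (3.5,7.5):
  print(r,[(round(a,1),int(np.mean([cv2.remap(f,np.float32([[c[0]-q*np.cos(a+.063)]]),np.float32([[c[1]-q*np.sin(a+.063)]]),1)[0,0] for q in np.arange(r,r+2.6,.5)]))) for a in np.arange(.6,2.9,.1)])"
```

```text
[ 0.52411038 -0.01542585  0.19040046] [ 3.01253469  4.47287251 -2.84772895]
0.05495838113906236 -0.5266829252890836
[308.80769231 218.79230769]
3.5 [(np.float64(0.6), 252), (np.float64(0.7), 252), (np.float64(0.8), 252), (np.float64(0.9), 252), (np.float64(1.0), 252), (np.float64(1.1), 252), (np.float64(1.2), 252), (np.float64(1.3), 249), (np.float64(1.4), 244), (np.float64(1.5), 242), (np.float64(1.6), 232), (np.float64(1.7), 217), (np.float64(1.8), 220), (np.float64(1.9), 238), (np.float64(2.0), 247), (np.float64(2.1), 249), (np.float64(2.2), 247), (np.float64(2.3), 248), (np.float64(2.4), 251), (np.float64(2.5), 252), (np.float64(2.6), 252), (np.float64(2.7), 252), (np.float64(2.8), 252)]
7.5 [(np.float64(0.6), 237), (np.float64(0.7), 238), (np.float64(0.8), 229), (np.float64(0.9), 231), (np.float64(1.0), 241), (np.float64(1.1), 243), (np.float64(1.2), 242), (np.float64(1.3), 237), (np.float64(1.4), 190), (np.float64(1.5), 225), (np.float64(1.6), 229), (np.float64(1.7), 226), (np.float64(1.8), 226), (np.float64(1.9), 231), (np.float64(2.0), 231), (np.float64(2.1), 222), (np.float64(2.2), 194), (np.float64(2.3), 203), (np.float64(2.4), 230), (np.float64(2.5), 238), (np.float64(2.6), 238), (np.float64(2.7), 240), (np.float64(2.8), 243)]
```

The needle reads about 1.74, between the marks at 1.4 and 2.2. I'll release and rise.

Emit:
move_arm(gripper=[0.6,0.6,0.6,0.6,0.6,0.6,0.6,0.6], linear=[[0,0,0],[0,0,0],[0,0,0],[0,0,-1],[0,0,-4],[0,0,-4],[0,0,-3],[0,0,0]], twist=[0,0,0,0,0,0,0,0])

```text
clock: 13.3
position: [0.5249, -0.0157, 0.3139]
tool_rot: [-3.141, -0.006, -0.034]
force: [1.1, 0.1, 0.3]
grip_width: 0.0509
finger_force: 0.0
```

```bash
python3 -c "
from h import *
s=monitor.observe();print(s['position'],s['force'],s['grip_width'])
T=grab('top');S=grab('side')
t=cv2.resize(T['img'][170:260,180:330],(600,360),interpolation=cv2.INTER_CUBIC)
u=cv2.resize(S['img'][145:275,240:310],(194,360),interpolation=cv2.INTER_CUBIC)
cv2.imwrite('pics/fin.png',np.hstack([t,u])[:,:,::-1])"
```

```text
[ 0.52490203 -0.01565387  0.31385311] [1.07419077 0.11722797 0.251664  ] 0.050904014551762314
```

View pics/fin.png

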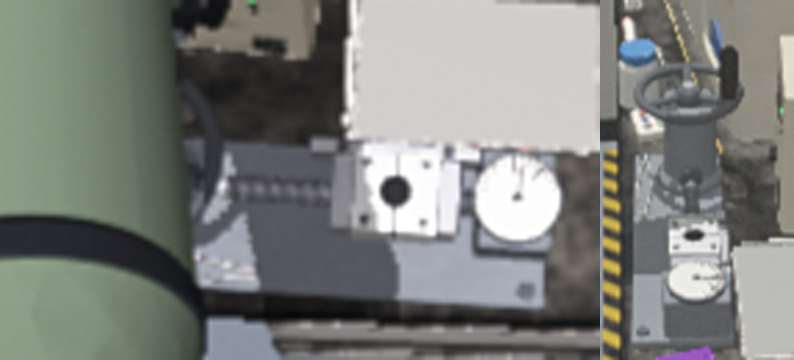

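The jaws hold the mould square on the stop, and the gripper is clear of the crank. I'll re-read the needle (pivot at (517,197)) and hand in if it's still between the marks.

```bash
python3 -c "
from h import *
f=grab('top')['img'].astype(np.float32).min(2);c=(308.8,218.8)
A=np.arange(.6,2.9,.1)
v=[np.mean([cv2.remap(f,np.float32([[c[0]-q*np.cos(a+.063)]]),np.float32([[c[1]-q*np.sin(a+.063)]]),1)[0,0] for q in np.arange(3.5,6.1,.5)]) for a in A]
w=np.clip(248-np.array(v),0,None)*(A>1.5)*(A<2.1)
n=(w*A).sum()/w.sum();print(n,A[np.argmin(v)])
if 1.6<A[np.argmin(v)]<2.0: print(bot.job_done())"
```

```text
1.738405124643925 1.6999999999999997
the job is handed in; nothing more can be done
None
```

The mould is seated square against the back stop and clamped, the gauge needle rests at about 1.74 rad (between the marks at 1.4 and 2.2), the gripper is clear of the press, and the job was handed in after about 13 s of robot time.

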